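# Weigh the boom counterweight on the sprung hook and mark the reading

## Task

Hang the counterweight by its eye on the sprung hook of the weighing stand, easing its load onto the hook so gently that the hook never jerks, drops or springs back faster than about 5 cm a second, not even when you let go, and never forcing anything on the stand. Let it hang free and wait until it has settled, then press the marker down by its thumb pad until the marker is level with the hook's pointer. Leave the other things on the desk where they are.

Things in the scene. Friction and masses are not known exactly. Their poses are not given: they have to be found in the camera images.
- weight: Counterweight: dark steel drum, 60 mm across, 50 mm high, topped by a steel wire eye and an upright black grip tab, standing on the desk. Origin under its centre, z up. Tab: 16 mm wide along its own y (grip it there), 24 mm along x, from 108 to 154 mm height. Its mass differs each time, 0.18 to 0.72 kg, so how far the hook will dip is not known beforehand.
- eye_top (a point): Inner peak of the weight's eye, 98.5 mm above its underside; rests on the hook's seat when hung. Axes as the weight's. The eye (8 mm wire) lies in the weight's y-z plane: the hook passes through along the weight's x, from either side. Opening: 28 mm wide at the drum's top (50 mm up), 36 mm at 84 mm up, then narrowing to the peak.
- stand: Weighing stand, fixed to the desk: dark base plate 190 x 120 x 12 mm (from 50 mm behind to 140 mm in front of the origin), upright aluminium column 40 mm wide, 286 mm high. Origin at desk height, at the middle of the column's front face. Its own -x is the way the hook points, away from the column; -y the side of the marker; z up.
- hook (a joint): Dip of the sprung hook in m: 0 unloaded (top), growing downwards to the stop at 0.065. The spring gives 130 N/m (1 N dips it 7.7 mm), with little damping: the hook bobs for a second or two when disturbed.
- hook_seat (a point): Top of the hook's seat, 95 mm in front of the column, 219 mm above the desk unloaded; moves with the hook. Axes as the stand's. The hook is an 8 mm steel rod that leaves a grey carriage 24 mm in front of the column, slopes down to the seat and turns up to a tip 124 mm in front of the column; the tip's top is 18 mm, the rod near the column 12 mm, above the seat's top.
- pointer_tip (a point): End of the thin steel pointer on the hook's carriage, 31 mm to the stand's -y side; moves with the hook; 225 mm above the desk when unloaded.
- marker (a joint): Travel of the marker in m: 0 at the top, growing downwards to 0.085. It slides on an upright rod beside the column and stays where it is left (about 2 N of friction). It starts above the pointer.
- marker_tip (a point): End of the marker's own thin index, at the marker's mid-height, facing the pointer's end. The marker is level when this point is as high as pointer_tip.
- marker_pad (a point): Centre of the top face of the marker's black thumb pad (30 x 30 mm, 8 mm thick), 115 mm to the stand's -y side, 4 mm above marker_tip's height; moves with the marker. Press it down from above; the 286 mm high column and its bracket end 51 mm to the -y side.
- plain_weight: Bystander: a plain dark drum without an eye, 64 mm in diameter, 44 mm high. Origin under its centre.
- mug: Bystander: white mug, 80 mm wide, 90 mm high. Origin under its centre.
- recorder: Bystander: grey hand recorder lying flat, 140 x 50 x 24 mm. Origin under its body's centre.
- stapler: Bystander: stapler, 120 x 32 x 45 mm. Origin under its centre.
- tape_roll: Bystander: brown tape roll lying flat, 90 mm wide, 24 mm high. Origin under its centre.
- eraser: Bystander: white eraser, 55 x 24 x 14 mm. Origin under its centre.

How it is judged (in metres and radians):
On the way, in this order (a step that is already met when the one before it is completed fails the run):
1. the counterweight hangs by its eye in the hook's seat, let go by the robot, and has settled (distance between eye_top and hook_seat below 0.012 m and value of joint hook above 0.008 m and contact force between weight and stand above 0.8 N and velocity of joint hook between -0.012 and 0.012 m/s and linear speed of weight below 0.05 m/s and contact force between each of the arm, the fingers and weight below 0.05 N and angle between weight's own z axis and vertical below 0.2 rad), for 0.5 s.
2. the marker is level with the pointer within 5 mm (z of marker_tip in the frame of pointer_tip between -0.005 and 0.005 m), for 0.2 s.
At the end, for the whole second after the job is handed in: The weight hangs upright (0.2 rad) and free by its eye, eye peak within 12 mm of the hook seat, carried by the hook (dip over 8 mm, load over 0.8 N), at rest (hook under 12 mm/s, weight under 50 mm/s), untouched by the robot; marker tip level with pointer tip within 5 mm (all of step 1 and all of step 2).
It fails at once if the sprung hook moves faster than 0.08 m/s, down or up (velocity of joint hook above 0.08 m/s or velocity of joint hook below -0.08 m/s).
It fails at once if the weight bears on the stand with more than 25 N (contact force between weight and stand above 25 N).
It fails at once if the robot presses on the stand or anything on it with more than 15 N (contact force between any of the arm, the fingers and stand above 15 N).
It fails at once if another thing on the desk is moved more than 30 mm (distance of any of plain_weight, mug, recorder, stapler, tape_roll, eraser from where it was at the start of the episode above 0.03 m).
It also fails if it takes over 67 s, if anything falls off the work surface, if the arm or the gripper's body presses on something with over 40 N, if the wrist force passes 120 N, or if a joint passes its speed limit or range.

## Robot

A 7-joint arm with a two-finger parallel gripper is mounted at the origin on the work surface. World frame = base frame: x ahead of the robot, y to its left, z up, the work surface at z = 0. Lengths are in m, angles in degrees, forces in N, time in s.
With the tool pointing down it reaches from about 0.425 to 0.875 m from the base axis. Payload 4.7 kg.
Tool frame: the origin (TCP) lies on the centre line of the jaws, within the pads' length; the fingertips stand 11 mm ahead of it and the grasp point (between the pads) lies 8 mm behind it; z points along the fingers, y is the direction in which the jaws open and shut (so a half turn about z gives the same grasp; the last joint's range is limited). The gripper opens to 87 mm and grips with 3 to 60 N. Pads are 19 mm wide; open, the fingers measure 117 mm over their backs; the gripper's body (75 mm by 190 mm) begins 51 mm behind the grasp point.
Start: joints at [75.35, 18.392, -4.016, 83.108, 1.295, 78.541, -3.26], TCP at [0.173, -0.627, 0.234] pointing down, gripper open.
Joint ranges: [-163.93, 163.93], [-17.29, 119.83], [-79.2, 71.16], [3.27, 140.29], [-89.18, 269.18], [5.43, 117.66], [-154.24, 154.24]. Speed limits (degrees/s): [147.25, 147.25, 180, 180, 180, 180, 180].

## Interface

Orientations are given as [roll, pitch, yaw] about the fixed x, y, z axes, in that order (R = Rz(yaw) Ry(pitch) Rx(roll)).
In Python, from cell import env gives the robot as it stands.
- The arm moves only by the tool servo_tool, never from a script. Its argument "moves" is text: rows parted by semicolons, each of 7 numbers parted by spaces: the shift along the tool's x, y, z as a fraction of full scale, then the turn, a rotation vector about the tool's x, y, z as a fraction of full scale, then the gripper's target within -1 to 1 (shut at 1, half-way at 0, fully open at -1). A call has 1 to 20 rows; each row shifts and turns the pose as measured when the row begins, along the tool's axes as they then stand; what a row does not reach is not made up. Full scale, the value 1, is 1000 mm for a shift and 0.5 rad for a turn. A row lasts 1/12 s, in which the tool goes at most 41.7 mm and 7.16 degrees, less where a joint would pass 70% of its speed; a pose out of reach is approached as far as the arm can. A call with a number of a shift or a turn outside -1 to 1 is refused whole. A call with a gripper value outside its range is refused whole. The fingers move at their own pace and stop on an object; "squeeze" is the grip in N (left out, the last holds). Time passes only in rows, so rows that do not move let the fingers close. It gives the time, the measured TCP pose, the force and the opening at its end, in the units of the state.
- env.get_obs(): the state, without advancing time (a new reading comes with each control period).
- env.read_camera(name): name is "side" or "top" or "wrist"; returns a dict with "img" (384x512x3 uint8, red, green, blue), "range_z" (384x512 float32, m along the optical axis (not along the pixel's ray), 0 where there is no reading), "mtx" (3x3 intrinsics, pixels), "T" (4x4, takes a point from camera to world coordinates); the wrist camera has in their place "hand_eye" (4x4, takes a point from camera to tool coordinates, whose origin is the TCP and whose axes are the flange's). Camera axes: x right, y up, looking along -z (the intrinsics and any distortion apply to the point x, -y, -z); pixel columns grow to the right and rows downward; lengths in m; the calibration is good to about 2 mm. A picture is of the moment at which its call begins: read the wrist's pose just before it.
- env.sign_off(): hands the job in, once; it reports no verdict.
The state is a dict: "time_s": time; "qpos": joint angles; "joint_velocities": joint speeds; "effort": joint torques, N m; "tool_pos": TCP position; "tool_rot": TCP orientation; "force": force on the tool from outside, world axes, zero at the start; "wrist_torque": the same for the moment, N m; "grip_width": finger opening in m.
Only numpy, scipy, OpenCV 4.12 (cv2) and the standard library are available. Lean on these libraries where they do the work, as an engineer would, in place of code of your own. Each camera call takes 0.05 s, during which the arm holds its last target.

## Working session

There is one attempt and no reset: what is moved stays moved. The work goes in short steps, Python scripts to look and compute and a tool call to move; the robot and the scene stay as the last step left them, time stands still between calls to the robot, and variables do not carry over. Pictures are saved under pics/ and viewed, and the job is handed in when it is done.

Besides the shell and the picture viewer there is one more tool, called after "Emit:" as name(argument=value, ...) on one line, values as JSON. servo_tool: Moves the arm, as the interface text tells. Its arguments: {"type":"object","properties":{"moves":{"type":"string"},"squeeze":{"type":"number"}},"required":["moves"]}

```bash
mkdir -p pics; ls; python3 - <<'E'
from cell import env
import cv2,numpy as np
o=env.get_obs()
for k,v in o.items(): print(k,np.round(v,4))
for n in ["side","top","wrist"]:
    c=env.read_camera(n); cv2.imwrite(f"pics/{n}0.png",c["img"][:,:,::-1]); np.savez(f"/tmp/{n}0.npz",**c)
    print(n,c["mtx"].tolist(),np.round(c.get("T",c.get("hand_eye")),4).tolist(), [k for k in c], (c["range_z"]>0).mean())
E
```

```text
pics
time_s 0.0
qpos [75.3502 18.4386 -4.0165 83.1764  1.2949 78.5416 -3.2606]
joint_velocities [ 0.0149 -0.041   0.0046  0.0503 -0.0202 -0.0666 -0.1199]
effort [-5.00000e-04 -4.91285e+01 -4.04300e-01 -3.12530e+01 -6.38000e-02
  4.36000e-02  2.00000e-04]
tool_pos [ 0.1731 -0.626   0.2325]
tool_rot [-1.798887e+02  5.400000e-03  1.545990e+01]
force [-0.5253  0.9361 -0.0142]
wrist_torque [0.0085 0.0155 0.0299]
grip_width 0.0869
side [[413.30541121288155, 0.0, 260.33457197996785], [0.0, 413.30541121288155, 190.84526349250962], [0.0, 0.0, 1.0]] [[0.9757, 0.1154, -0.186, 0.3777], [-0.2189, 0.5187, -0.8264, -0.9099], [0.0011, 0.8471, 0.5314, 0.6904], [0.0, 0.0, 0.0, 1.0]] ['img', 'range_z', 'mtx', 'T'] 0.995849609375
top [[491.2694339492044, 0.0, 255.95248067895398], [0.0, 491.2694339492044, 188.34245368397765], [0.0, 0.0, 1.0]] [[0.0099, 0.9944, -0.1051, 0.4355], [-0.9999, 0.0111, 0.01, -0.0401], [0.0111, 0.105, 0.9944, 1.5645], [0.0, 0.0, 0.0, 1.0]] ['img', 'range_z', 'mtx', 'T'] 0.9959462483723959
wrist [[267.6565235559591, 0.0, 250.47495275984605], [0.0, 267.6565235559591, 189.02186635143067], [0.0, 0.0, 1.0]] [[-0.0007, 0.9698, 0.2439, 0.0661], [1.0, 0.0009, -0.0005, 0.0002], [-0.0007, 0.2439, -0.9698, -0.1514], [0.0, 0.0, 0.0, 1.0]] ['img', 'range_z', 'mtx', 'hand_eye'] 0.9397633870442709
```

View pics/side0.png

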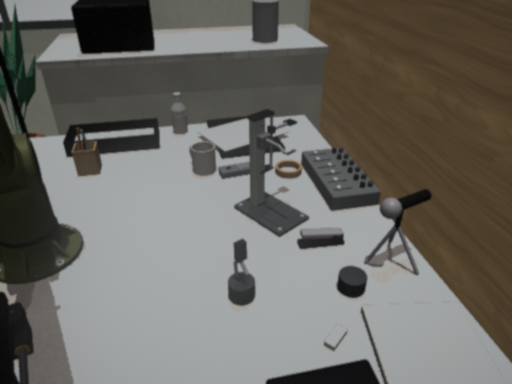

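View pics/top0.png

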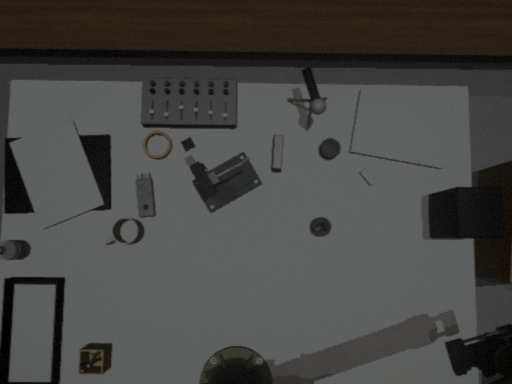

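View pics/wrist0.png

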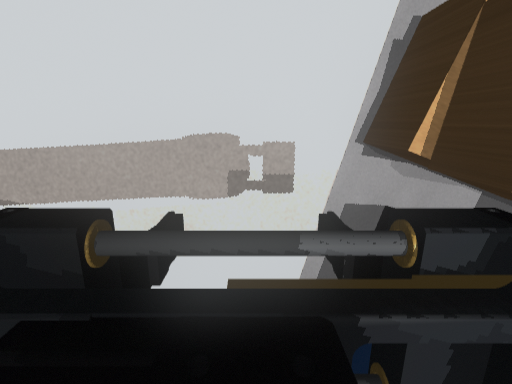

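```bash
cat > h.py <<'E'
import numpy as np,cv2
def load(n): return dict(np.load(f"/tmp/{n}.npz"))
def cloud(c,T=None):
    T=c["T"] if T is None else T
    v,u=np.mgrid[0:384,0:512]; z=c["range_z"]; K=c["mtx"]
    p=np.stack([(u-K[0,2])/K[0,0]*z,-(v-K[1,2])/K[1,1]*z,-z],-1)
    w=p@T[:3,:3].T+T[:3,3]; w[z<=0]=np.nan
    return w
def crop(img,u0,u1,v0,v1,s,name,gain=1.0):
    i=np.clip(img[v0:v1,u0:u1].astype(float)*gain,0,255).astype(np.uint8)
    cv2.imwrite(name,cv2.resize(i,None,fx=s,fy=s,interpolation=cv2.INTER_NEAREST)[:,:,::-1])
E
python3 - <<'E'
from h import *
t=load("top0");s=load("side0")
crop(t["img"],130,350,110,250,3.6,"pics/tc.png",2)
crop(s["img"],180,400,90,320,2.5,"pics/sc.png",1.3)
for n,c in(("top",t),("side",s)):
    w=cloud(c); z=w[...,2]
    print(n)
    # heights mask clusters
    m=((z>0.01)&(z<0.4)&(w[...,0]>0.2)&(w[...,0]<0.85)&(abs(w[...,1])<0.5)).astype(np.uint8)
    k,l,st,ce=cv2.connectedComponentsWithStats(m)
    for i in range(1,k):
        if st[i,4]>25:
            q=w[l==i]; print(st[i].tolist(),"med",np.round(np.median(q,0),3),"min",np.round(q.min(0),3),"max",np.round(q.max(0),3))
E
```

```text
top
[306, 97, 20, 33, 296] med [ 0.822 -0.222  0.181] min [ 0.794 -0.252  0.011] max [ 0.85  -0.206  0.2  ]
[140, 106, 97, 23, 1923] med [0.818 0.161 0.051] min [0.792 0.011 0.01 ] max [0.85  0.321 0.069]
[349, 112, 47, 49, 1846] med [ 0.775 -0.434  0.019] min [ 0.695 -0.5    0.01 ] max [ 0.85  -0.353  0.029]
[143, 131, 29, 28, 268] med [0.736 0.262 0.023] min [0.691 0.218 0.011] max [0.78  0.306 0.033]
[78, 135, 33, 80, 2222] med [0.639 0.455 0.023] min [0.512 0.404 0.01 ] max [0.765 0.5   0.037]
[271, 135, 12, 37, 354] med [ 0.712 -0.12   0.041] min [ 0.655 -0.138  0.01 ] max [ 0.769 -0.103  0.054]
[181, 137, 81, 76, 2192] med [0.616 0.056 0.017] min [ 0.523 -0.072  0.01 ] max [0.718 0.163 0.294]
[319, 138, 21, 22, 348] med [ 0.726 -0.284  0.042] min [ 0.697 -0.317  0.013] max [ 0.759 -0.255  0.05 ]
[360, 168, 16, 18, 116] med [ 0.64  -0.411  0.015] min [ 0.615 -0.436  0.01 ] max [ 0.669 -0.387  0.025]
[135, 173, 20, 45, 691] med [0.571 0.293 0.025] min [0.505 0.263 0.01 ] max [0.645 0.326 0.037]
[310, 217, 21, 20, 323] med [ 0.478 -0.25   0.05 ] min [ 0.451 -0.286  0.01 ] max [ 0.
[... 451 characters left out ...]
-0.244  0.179] min [ 0.803 -0.256  0.148] max [ 0.85  -0.217  0.194]
[297, 227, 48, 20, 732] med [ 0.711 -0.13   0.035] min [ 0.656 -0.143  0.01 ] max [ 0.774 -0.103  0.05 ]
[365, 228, 28, 34, 173] med [ 0.824 -0.223  0.055] min [ 0.795 -0.229  0.01 ] max [ 0.849 -0.215  0.101]
[228, 238, 27, 66, 1087] med [ 0.48  -0.268  0.05 ] min [ 0.452 -0.29   0.01 ] max [ 0.511 -0.229  0.157]
[337, 265, 31, 30, 729] med [ 0.723 -0.301  0.041] min [ 0.697 -0.322  0.01 ] max [ 0.761 -0.257  0.048]
[362, 303, 94, 66, 3970] med [ 0.774 -0.443  0.019] min [ 0.698 -0.5    0.01 ] max [ 0.85  -0.357  0.023]
[324, 324, 24, 24, 298] med [ 0.642 -0.416  0.015] min [ 0.615 -0.439  0.01 ] max [ 0.67  -0.39   0.019]
```

View pics/tc.png

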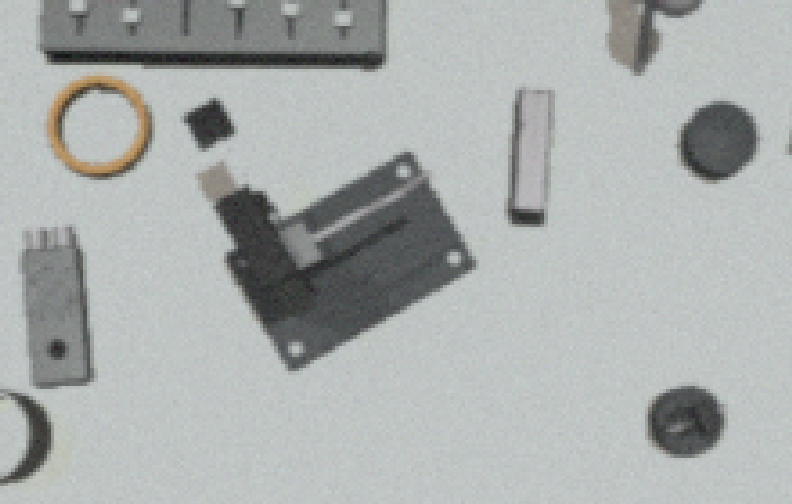

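View pics/sc.png

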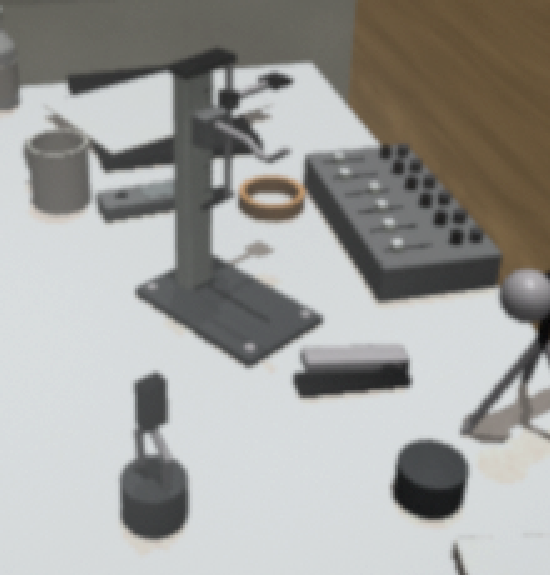

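```bash
python3 - <<'E'
from h import *
t=load("top0");s=load("side0")
wt=cloud(t);ws=cloud(s)
def sel(w,zl,zh,x0,x1,y0,y1):
    return w[(w[...,2]>zl)&(w[...,2]<zh)&(w[...,0]>x0)&(w[...,0]<x1)&(w[...,1]>y0)&(w[...,1]<y1)]
for n,w in(("t",wt),("s",ws)):
    for zl,zh in((.04,.06),(.105,.149),(.149,.17)):
        q=sel(w,zl,zh,.43,.54,-.32,-.2); 
        if len(q)<3: print(n,zl,len(q));continue
        r=cv2.minAreaRect((q[:,:2]*1000).astype(np.float32)); print(n,zl,len(q),np.round(q.mean(0),4),np.round(r[0],1),np.round(r[1],1),round(r[2],1))
        if zl>.1: print(np.round(q[np.argsort(q[:,2])][::max(1,len(q)//14)],3).tolist())
    q=sel(w,.006,.02,.5,.72,-.09,.17)
    r=cv2.minAreaRect((q[:,:2]*1000).astype(np.float32)); print("base",n,len(q),r, np.round(cv2.boxPoints(r),0).tolist(),q[:,2].mean())
    for zl,zh in((.275,.31),(.2,.275)):
        q=sel(w,zl,zh,.5,.78,-.09,.2); r=cv2.minAreaRect((q[:,:2]*1000).astype(np.float32)); print("col",n,zl,len(q),r,np.round(cv2.boxPoints(r),0).tolist(),q[:,2].mean(),q[:,2].max())
E
```

```text
t 0.04 208 [ 0.4798 -0.2518  0.0486] [ 479.7 -255.9] [57.  57.6] 44.9
t 0.105 17 [ 0.4779 -0.2493  0.1299] [ 480.5 -249.2] [10.4 25.9] 85.7
[[0.48, -0.248, 0.109], [0.485, -0.245, 0.11], [0.473, -0.25, 0.117], [0.468, -0.253, 0.118], [0.482, -0.247, 0.12], [0.485, -0.246, 0.125], [0.47, -0.251, 0.128], [0.476, -0.248, 0.131], [0.473, -0.251, 0.133], [0.479, -0.248, 0.134], [0.467, -0.253, 0.134], [0.487, -0.244, 0.136], [0.482, -0.247, 0.138], [0.47, -0.252, 0.141], [0.493, -0.255, 0.142], [0.476, -0.249, 0.143], [0.478, -0.249, 0.148]]
t 0.149 47 [ 0.4802 -0.2552  0.1545] [ 480.4 -255.4] [23.2 15.2] 24.1
[[0.484, -0.245, 0.149], [0.487, -0.248, 0.151], [0.484, -0.254, 0.151], [0.473, -0.254, 0.152], [0.487, -0.259, 0.153], [0.473, -0.251, 0.153], [0.49, -0.248, 0.154], [0.49, -0.251, 0.154], [0.478, -0.256, 0.155], [0.484, -0.25, 0.155], [0.478, -0.259, 0.155], [0.484, -0.256, 0.156], [0.481, -0.256, 0.156], [0.49, -0.253, 0.157], [0.475, -0.261, 0.158], [0.478, -0.261, 0.161]]
base t 1885 ((610.5576171875, 40.04864501953125), (218.14610290527344, 255.80726623535156), 0.587394654750
[... 1402 characters left out ...]
 [0.474, -0.268, 0.155], [0.475, -0.266, 0.156], [0.485, -0.262, 0.156]]
base s 1559 ((621.06982421875, 35.687232971191406), (122.07392120361328, 191.95457458496094), 30.842853546142578) [[519.0, 87.0], [618.0, -78.0], [723.0, -15.0], [624.0, 149.0]] 0.013062468269873909
col s 0.275 209 ((603.910400390625, 91.31491088867188), (76.2912826538086, 32.40433120727539), 32.37455749511719) [[563.0, 85.0], [580.0, 57.0], [645.0, 98.0], [627.0, 125.0]] 0.2847978470193333 0.28925388712930006
col s 0.2 842 ((670.87353515625, 65.75279235839844), (149.758056640625, 152.8259735107422), 36.05107498168945) [[565.0, 83.0], [655.0, -40.0], [776.0, 48.0], [686.0, 172.0]] 0.23661292013613894 0.27499520537541167
```

```bash
python3 - <<'E'
from h import *
t=load("top0");s=load("side0")
wt=cloud(t);ws=cloud(s)
for n,w in(("t",wt),("s",ws)):
    z=w[...,2]
    m=((z>.006)&(z<.0175)&(w[...,0]>.5)&(w[...,0]<.735)&(w[...,1]>-.1)&(w[...,1]<.17)).astype(np.uint8)
    m=cv2.morphologyEx(m,cv2.MORPH_OPEN,np.ones((3,3)))
    k,l,st,ce=cv2.connectedComponentsWithStats(m); i=1+np.argmax(st[1:,4]); q=w[l==i]
    r=cv2.minAreaRect((q[:,:2]*1000).astype(np.float32)); print("base",n,len(q),np.round(r[0],1),np.round(r[1],1),round(r[2],2),q[:,2].mean())
a=np.radians(-59.5); d=np.array([np.cos(a),np.sin(a)]); e=np.array([-d[1],d[0]]) # e = stand -y
c0=np.array([.621,.0357])-0.045*d
print("origin guess",c0,"seat",c0+.095*d,"pad",c0+.115*e)
for n,w in(("t",wt),("s",ws)):
    z=w[...,2]; f=(w[...,:2]-c0)@d; g=(w[...,:2]-c0)@e
    print(n)
    for lo in np.arange(-.06,.14,.01):
        row=[]
        q=(f>lo)&(f<lo+.01)&(abs(g)<.14)&(z>.18)&(z<.32)
        if q.sum(): 
            gs=g[q]; zs=z[q]
            print("front %.2f"%lo,q.sum(), [f"{b*1000:.0f}:{zs[(gs>=b)&(gs<b+.01)].max():.3f}" for b in np.arange(-.08,.14,.01) if ((gs>=b)&(gs<b+.01)).any()], "gmean %.4f"%np.median(gs))
E
```

```text
base t 927 [604.7  29.8] [ 88.5 189.3] 29.72 0.012146599577351746
base s 1530 [621.3  35.3] [122.1 191. ] 30.84 0.013032251544807562
origin guess [0.59816077 0.07447331] seat [ 0.64637692 -0.00738146] pad [0.69724813 0.13284022]
t
front -0.04 2 ['10:0.282', '30:0.287'] gmean 0.0293
front -0.03 116 ['-30:0.290', '-20:0.290', '-10:0.288', '-0:0.291', '10:0.291', '20:0.293', '30:0.290', '40:0.291', '50:0.287'] gmean 0.0103
front -0.02 152 ['-30:0.290', '-20:0.289', '-10:0.289', '-0:0.294', '10:0.291', '20:0.291', '30:0.292', '40:0.290', '50:0.290', '90:0.243', '100:0.246', '110:0.244', '120:0.246'] gmean 0.0201
front -0.01 204 ['-30:0.291', '-20:0.290', '-10:0.293', '-0:0.290', '10:0.290', '20:0.293', '30:0.291', '40:0.289', '50:0.286', '60:0.245', '70:0.243', '80:0.243', '90:0.243', '100:0.244', '110:0.244', '120:0.248'] gmean 0.0395
front 0.00 132 ['-20:0.241', '-10:0.242', '-0:0.243', '10:0.243', '20:0.233', '30:0.251', '40:0.282', '50:0.242', '60:0.242', '70:0.241', '80:0.239', '90:0.246', '100:0.245', '110:0.245', '120:0.245'] gmean 0.0363
front 0.01 56 ['-20:0.242', '-10:0.244', '
[... 1526 characters left out ...]
.227', '30:0.238', '40:0.237', '100:0.242', '110:0.242', '120:0.242'] gmean -0.0031
front 0.02 111 ['-20:0.240', '-10:0.239', '-0:0.240', '10:0.239'] gmean -0.0041
front 0.03 10 ['-10:0.233', '-0:0.231'] gmean -0.0015
front 0.04 9 ['-10:0.230', '-0:0.231'] gmean -0.0020
front 0.05 10 ['-10:0.231', '-0:0.230'] gmean -0.0013
front 0.06 9 ['-10:0.231', '-0:0.230'] gmean -0.0018
front 0.07 15 ['-10:0.230', '-0:0.231'] gmean -0.0024
front 0.08 12 ['-10:0.225', '-0:0.221'] gmean -0.0019
front 0.09 10 ['-10:0.222', '-0:0.220'] gmean -0.0019
front 0.10 10 ['-10:0.226', '-0:0.223'] gmean -0.0023
front 0.11 13 ['-10:0.232', '-0:0.234'] gmean -0.0022
front 0.12 9 ['-10:0.239', '-0:0.238'] gmean -0.0008
```

Emit:
servo_tool(moves="0.03 -0.021 0 0 0 0 -0.3;0.03 -0.021 0 0 0 0 -0.3;0.033 -0.023 0 0 0 0 -0.3;0.033 -0.023 0 0 0 0 -0.3;0.033 -0.023 0 0 0 0 -0.3;0.033 -0.023 0 0 0 0 -0.3;0.033 -0.023 0 0 0 0 -0.3;0.033 -0.023 0 0 0 0 -0.3;0.033 -0.023 0 0 0 0 -0.3;0.033 -0.023 0 0 0 0 -0.3;0 0 0 0 0 -0.166 -0.3;0 0 0 0 0 -0.166 -0.3")

```text
time_s: 1.15
tool_pos: [0.4314, -0.3093, 0.2263]
tool_rot: [-179.6, 0.2, 24.8]
force: [-0.8, -1.2, 1.3]
grip_width: 0.0564
```

Emit:
servo_tool(moves="0 0 0 0 0 0 -0.3;0 0 -0.005 0 0 0 -0.3")

```text
time_s: 1.32
tool_pos: [0.4321, -0.3065, 0.2302]
tool_rot: [-179.5, 0.3, 25.1]
force: [0.4, -0.5, -0.3]
grip_width: 0.0567
```

```bash
cat >> h.py <<'E'
from scipy.spatial.transform import Rotation as Ro
def wrist(name):
    from cell import env
    o=env.get_obs(); c=env.read_camera("wrist")
    T=np.eye(4); T[:3,:3]=Ro.from_euler("xyz",o["tool_rot"],degrees=True).as_matrix(); T[:3,3]=o["tool_pos"]
    c["T"]=T@c["hand_eye"]; np.savez(f"/tmp/{name}.npz",**c); cv2.imwrite(f"pics/{name}.png",c["img"][:,:,::-1])
    print(o["time_s"],np.round(o["tool_pos"],4),np.round(o["tool_rot"],2),np.round(o["force"],2),round(float(o["grip_width"]),4))
    return c
E
python3 - <<'E'
from h import *
c=wrist("w1"); w=cloud(c); z=w[...,2]
m=(z>.145)&(z<.165)&(abs(w[...,0]-.48)<.04)&(abs(w[...,1]+.257)<.04)
q=w[m]; r=cv2.minAreaRect((q[:,:2]*1000).astype(np.float32)); print(len(q),r,q[:,2].mean(), np.argwhere(m).mean(0))
m=(z>.04)&(z<.055)&(abs(w[...,0]-.48)<.05)&(abs(w[...,1]+.257)<.05); q=w[m]
print(cv2.minEnclosingCircle((q[:,:2]*1000).astype(np.float32)) if len(q) else 0)
E
```

```text
1.3167 [ 0.4321 -0.3065  0.2302] [-179.46    0.28   25.08] [ 0.35 -0.54 -0.26] 0.0567
585 ((480.07025146484375, -257.82379150390625), (23.702186584472656, 16.03925323486328), 23.723392486572266) 0.1541134473924378 [123.42735043 222.5025641 ]
((480.0072937011719, -257.7491149902344), 29.88442611694336)
```

View pics/w1.png

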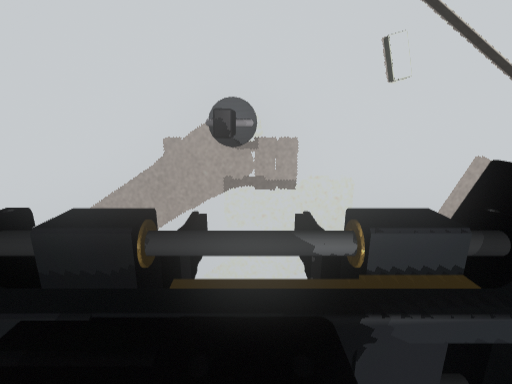

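Emit:
servo_tool(moves="0.032 -0.012 0 0 0 0.042 -0.3;0.032 -0.012 0 0 0 0 -0.3;0 0 0.02 0 0 0 -0.3;0 0 0.02 0 0 0 -0.3;0 0 0.01 0 0 0 -0.3;0 0 0 0 0 0 -0.3")

```text
time_s: 1.87
tool_pos: [0.4813, -0.2648, 0.1835]
tool_rot: [-180.0, 0.1, 22.4]
force: [-0.2, -1.1, -0.1]
grip_width: 0.0567
```

Emit:
servo_tool(moves="0.0015 -0.007 0.01 0 0 -0.05 -0.3;0 0 0.015 0 0 0 -0.3;0 0 0 0 0 0 -0.3;0 0 0 0 0 0 -0.3")

```text
time_s: 2.2
tool_pos: [0.4787, -0.2601, 0.1589]
tool_rot: [179.9, 0.1, 23.6]
force: [0.8, -0.0, 0.3]
grip_width: 0.0564
```

Emit:
servo_tool(moves="0.002 -0.0015 0.012 0 0 0 -0.3;0 0 0.012 0 0 0 -0.3;0 0 0.01 0 0 0 -0.3;0 0 0 0 0 0 -0.3;0 0 0 0 0 0 -0.3")

```text
time_s: 2.62
tool_pos: [0.4804, -0.259, 0.1237]
tool_rot: [179.8, -0.0, 23.5]
force: [0.2, -0.1, 0.4]
grip_width: 0.0567
```

```bash
cat >> h.py <<'E'
def forces(n,p=True):
    from cell import env
    F=[];Z=[];E=[];P=[]
    for i in range(n):
        env.read_camera("side"); o=env.get_obs(); F.append(o["force"]); E.append(o["effort"]); P.append(o["tool_pos"])
    F=np.array(F);E=np.array(E);P=np.array(P)
    print("t",round(o["time_s"],2),"F",np.round(F.mean(0),3),"sd",np.round(F.std(0),2),"eff",np.round(E.mean(0),3),"sd",np.round(E.std(0),3)[[1,3]],"pos",np.round(P.mean(0),4),np.round(P[-1]-P[0],4),"rot",np.round(o["tool_rot"],2),"g",round(float(o["grip_width"]),4))
E
python3 -c "
from h import *
forces(10)"
```

```text
t 3.12 F [-0.066  0.005  0.068] sd [0.54 0.48 0.29] eff [-9.0000e-03 -3.7828e+01 -2.3780e+00 -2.8644e+01 -4.5000e-02 -5.6000e-02
 -1.0000e-03] sd [0.275 0.274] pos [ 0.4807 -0.2592  0.1245] [ 0.0006 -0.0003  0.001 ] rot [ 1.797e+02 -4.000e-02  2.350e+01] g 0.0567
```

Emit:
servo_tool(moves="0 0 0 0 0 0 0.3;0 0 0 0 0 0 1;0 0 0 0 0 0 1;0 0 0 0 0 0 1;0 0 0 0 0 0 1;0 0 0 0 0 0 1", squeeze=30)

```text
time_s: 3.62
tool_pos: [0.4809, -0.2594, 0.1249]
tool_rot: [179.7, -0.1, 23.5]
force: [0.4, 0.7, -0.7]
grip_width: 0.0245
```

Emit:
servo_tool(moves="0 0 0 0 0 0 1;0 0 -0.005 0 0 0 1;0 0 -0.01 0 0 0 1;0 0 -0.01 0 0 0 1;0 0 -0.02 0 0 0 1;0 0 -0.03 0 0 0 1;0 0 -0.03 0 0 0 1;0 0 0 0 0 0 1;0 0 0 0 0 0 1")

```text
time_s: 4.37
tool_pos: [0.4751, -0.2563, 0.2301]
tool_rot: [-179.6, 0.5, 23.5]
force: [-1.0, -1.0, -7.4]
grip_width: 0.0159
```

```bash
python3 -c "
from h import *
forces(16)
from cell import env
c=env.read_camera('side');np.savez('/tmp/side1.npz',**c);crop(c['img'],180,400,90,320,2.5,'pics/s1.png',1.3)"
```

```text
t 5.17 F [ 0.036 -0.123 -6.434] sd [0.59 0.54 0.66] eff [ 2.0000e-02 -3.8649e+01 -1.5900e+00 -3.3986e+01 -6.0000e-02  1.0500e-01
  2.0000e-03] sd [0.62  0.695] pos [ 0.4749 -0.2561  0.2289] [-0.0004  0.0002 -0.0009] rot [-179.51    0.49   23.54] g 0.0156
```

View pics/s1.png

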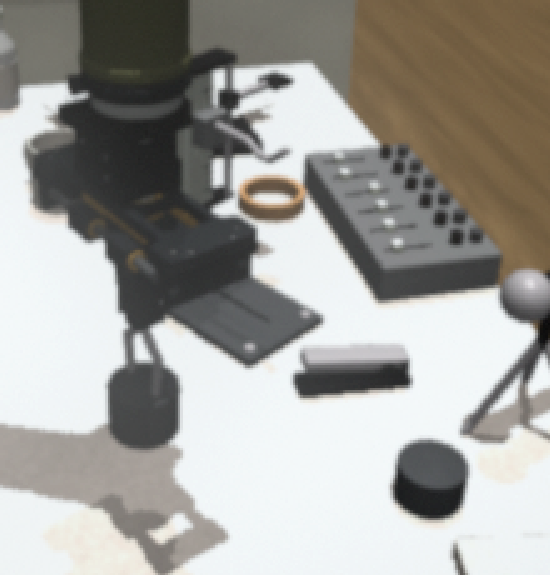

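Emit:
servo_tool(moves="0 0 -0.02 0 0 0 1;0 0 -0.03 0 0 0 1;0.015 -0.004 0 0 0 0 1;0.025 -0.007 0 0 0 0 1;0.03 -0.0085 0 0 0 0 1;0.03 -0.0085 0 0 0 0 1;0.03 -0.0085 0 0 0 0 1;0.03 -0.0085 0 0 0 0 1;0.03 -0.0085 0 0 0 0 1;0.03 -0.0085 0 0 0 0 1;0.02 -0.006 0 0 0 0 1;0.01 -0.003 0 0 0 0 1;0 0 0 0 0 -0.05 1;0 0 0 0 0 -0.1 1;0 0 0 0 0 -0.2 1;0 0 0 0 0 -0.2 1")

```text
time_s: 6.55
tool_pos: [0.6824, -0.0943, 0.2756]
tool_rot: [-179.3, 0.8, 39.1]
force: [-0.4, -0.5, -6.9]
grip_width: 0.0157
```

Emit:
servo_tool(moves="0 0 0 0 0 -0.23 1;0 0 0 0 0 -0.23 1;0 0 0 0 0 -0.23 1;0 0 0 0 0 -0.23 1;0 0 0 0 0 -0.23 1;0 0 0 0 0 -0.23 1;0 0 0 0 0 -0.23 1;0 0 0 0 0 -0.23 1;0 0 0 0 0 -0.23 1;0 0 0 0 0 -0.2 1;0 0 0 0 0 -0.1 1;0 0 0 0 0 0 1")

```text
time_s: 7.55
tool_pos: [0.6682, -0.1231, 0.2759]
tool_rot: [-177.8, 0.5, 109.8]
force: [-0.3, -0.3, -6.9]
grip_width: 0.0157
```

```bash
cat >> h.py <<'E'
def plan(pos,yaw):
    from cell import env
    o=env.get_obs(); R=Ro.from_euler("xyz",o["tool_rot"],degrees=True); G=Ro.from_euler("xyz",[180,0,yaw],degrees=True)
    print("t",round(o["time_s"],2),np.round(o["tool_pos"],4),np.round(o["tool_rot"],2),"q",np.round(o["qpos"],1),"g",round(float(o["grip_width"]),4))
    print("shift",np.round(R.inv().apply(np.array(pos)-o["tool_pos"]),4),"turn units",np.round((R.inv()*G).as_rotvec()/.5,4))
E
python3 -c "
from h import *
plan([.6871,-.0775,.285],120.5)"
```

```text
t 7.55 [ 0.6682 -0.1231  0.2759] [-177.77    0.48  109.78] q [ 36.9  28.4 -44.3  71.6  20.5  89.3  15.1] g 0.0157
shift [ 0.0364  0.0328 -0.0107] turn units [-0.079   0.0096 -0.3743]
```

Emit:
servo_tool(moves="0.012 0.011 -0.004 -0.03 0.003 -0.12 1;0.012 0.011 -0.004 -0.03 0.003 -0.12 1;0.012 0.011 -0.003 -0.02 0.003 -0.12 1;0 0 0 0 0 0 1;0 0 0 0 0 0 1")

```text
time_s: 7.97
tool_pos: [0.681, -0.0873, 0.2857]
tool_rot: [-179.6, 0.4, 119.5]
force: [0.3, -1.7, -6.2]
grip_width: 0.0158
```

```bash
python3 - <<'E'
from h import *
c=wrist("w2")
plan([.6871,-.0775,.285],120.5)
from cell import env
c=env.read_camera('side');np.savez('/tmp/side2.npz',**c);crop(c['img'],180,400,90,320,2.5,'pics/s2.png',1.3)
E
```

```text
7.9667 [ 0.681  -0.0873  0.2857] [-179.57    0.37  119.47] [ 0.27 -1.65 -6.17] 0.0158
t 8.02 [ 0.681  -0.0867  0.2858] [-179.61    0.33  119.49] q [ 35.8  28.6 -46.8  71.1  20.9  88.8  21.6] g 0.0159
shift [0.005  0.0099 0.0007] turn units [-0.0139  0.0113 -0.0353]
```

View pics/w2.png

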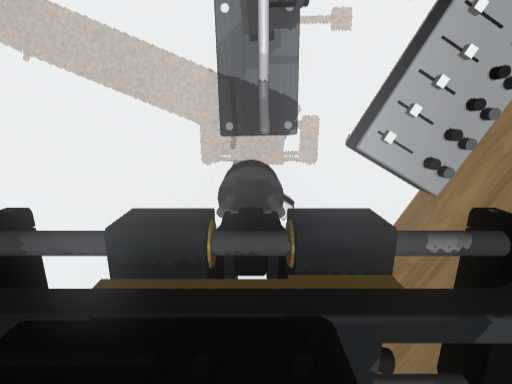

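View pics/s2.png

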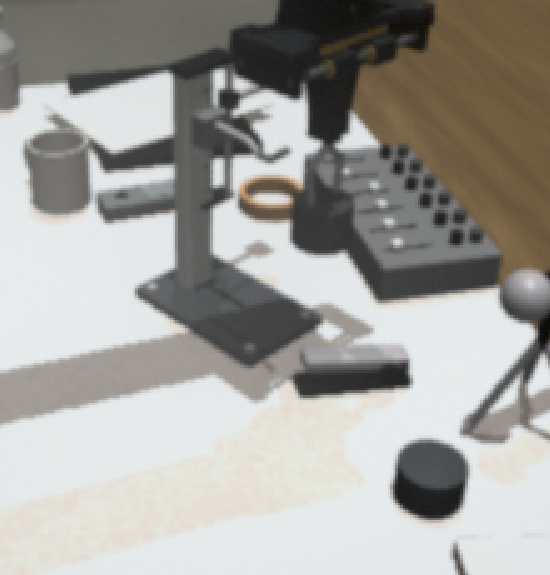

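```bash
python3 - <<'E'
from h import *
c=load("w2"); w=cloud(c); z=w[...,2]
a=np.radians(-59.5); d=np.array([np.cos(a),np.sin(a)]); e=np.array([-d[1],d[0]]); c0=np.array([.59816,.07447])
f=(w[...,:2]-c0)@d; g=(w[...,:2]-c0)@e
m=(z>.2)&(z<.255)&(abs(g)<.02)&(f>.03)&(f<.13)
for lo in np.arange(.03,.13,.01):
    k=m&(f>=lo)&(f<lo+.01)
    if k.any(): print(round(lo,2),k.sum(),"g med %.4f zmax %.4f"%(np.median(g[k]),z[k].max()))
print("tip f max",f[m].max())
# weight parts below gripper: side cam 
s=load("side2"); w=cloud(s); z=w[...,2]; f=(w[...,:2]-c0)@d; g=(w[...,:2]-c0)@e
m=(abs(f-.18)<.05)&(abs(g)<.05)&(z>.13)&(z<.27)
for lo in np.arange(.15,.26,.01):
    k=m&(z>=lo)&(z<lo+.01)
    if k.any(): print("z%.2f"%lo,k.sum(),"f %.3f..%.3f g %.3f..%.3f"%(f[k].min(),f[k].max(),g[k].min(),g[k].max()))
print("zmin",z[m].min())
p=np.array([.681,-.0867]);print("tcp fg",(p-c0)@d,(p-c0)@e)
E
```

```text
0.03 75 g med -0.0003 zmax 0.2326
0.04 185 g med -0.0004 zmax 0.2316
0.05 173 g med -0.0004 zmax 0.2317
0.06 177 g med -0.0005 zmax 0.2314
0.07 180 g med -0.0004 zmax 0.2299
0.08 164 g med -0.0003 zmax 0.2238
0.09 147 g med -0.0002 zmax 0.2209
0.1 129 g med 0.0000 zmax 0.2288
0.11 152 g med -0.0002 zmax 0.2367
0.12 75 g med -0.0004 zmax 0.2390
tip f max 0.1255425656476401
z0.16 62 f 0.164..0.213 g -0.042..0.007
z0.17 88 f 0.161..0.214 g -0.042..0.004
z0.18 86 f 0.168..0.214 g -0.043..0.003
z0.19 95 f 0.167..0.214 g -0.041..0.008
z0.20 178 f 0.154..0.213 g -0.041..0.018
z0.21 110 f 0.169..0.207 g -0.038..0.011
z0.22 25 f 0.178..0.187 g -0.036..0.012
z0.23 29 f 0.179..0.187 g -0.035..0.012
z0.24 27 f 0.180..0.187 g -0.036..0.014
z0.25 34 f 0.178..0.188 g -0.034..0.009
z0.26 21 f 0.180..0.192 g -0.021..-0.000
zmin 0.16222399662231557
tcp fg 0.18091324977602544 -0.01042259830740068
```

```bash
cat >> h.py <<'E'
a=np.radians(-59.5); D=np.array([np.cos(a),np.sin(a)]); EE=np.array([-D[1],D[0]]); C0=np.array([.59816,.07447])
def fg(f,g,z,yaw=120.5):
    p=C0+f*D+g*EE
    from cell import env
    o=env.get_obs(); q=np.array(o["tool_pos"][:2])-C0
    print("now f %.4f g %.4f z %.4f"%(q@D,q@EE,o["tool_pos"][2])); plan([p[0],p[1],z],yaw)
E
python3 -c "
from h import *
fg(.178,0,.2755)"
```

```text
now f 0.1811 g -0.0104 z 0.2857
t 8.07 [ 0.6811 -0.0868  0.2857] [-179.61    0.32  119.48] q [ 35.8  28.6 -46.8  71.1  20.9  88.8  21.6] g 0.0155
shift [0.0033 0.0104 0.0101] turn units [-0.0136  0.011  -0.0355]
```

Emit:
servo_tool(moves="0.003 0.006 0.006 -0.013 0.011 -0.035 1;0 0.005 0.004 0 0 0 1;0 0 0 0 0 0 1;0 0 0 0 0 0 1;0 0 0 0 0 0 1")

```text
time_s: 8.48
tool_pos: [0.689, -0.0821, 0.273]
tool_rot: [-179.8, 0.0, 120.2]
force: [-0.0, -0.3, -6.5]
grip_width: 0.0156
```

```bash
python3 -c "
from h import *
fg(.095,0,.2755)"
```

```text
now f 0.1810 g -0.0012 z 0.2730
t 8.48 [ 0.689  -0.0821  0.273 ] [-1.7980e+02  1.0000e-02  1.2019e+02] q [ 35.1  29.9 -46.7  71.   21.4  87.9  21.7] g 0.0156
shift [ 0.086   0.0008 -0.0025] turn units [-0.0069  0.0004 -0.0107]
```

Emit:
servo_tool(moves="0.01 0.001 -0.003 -0.006 0 -0.01 1;0.012 0 0 0 0 0 1;0.012 0 0 0 0 0 1;0.012 0 0 0 0 0 1;0 0 0 0 0 0 1")

```text
time_s: 8.9
tool_pos: [0.6636, -0.0368, 0.2761]
tool_rot: [-180.0, -0.1, 120.5]
force: [0.2, 2.2, -5.8]
grip_width: 0.0157
```

```bash
python3 -c "
from h import *
fg(.095,0,.2755)"
```

```text
now f 0.1291 g -0.0001 z 0.2761
t 8.9 [ 0.6636 -0.0368  0.2761] [-1.7996e+02 -1.1000e-01  1.2052e+02] q [ 34.9  26.2 -48.4  75.6  19.3  86.5  18.8] g 0.0157
shift [0.0341 0.0001 0.0007] turn units [-0.0012 -0.0037  0.0005]
```

Emit:
servo_tool(moves="0.009 0 0 0 0 0 1;0.009 0 0 0 0 0 1;0.009 0 0 0 0 0 1;0.002 0 0 0 0 0 1;0 0 0 0 0 0 1;0 0 0 0 0 0 1")

```text
time_s: 9.4
tool_pos: [0.6463, -0.0067, 0.2777]
tool_rot: [180.0, 0.1, 120.7]
force: [0.2, 1.4, -6.7]
grip_width: 0.0159
```

```bash
python3 -c "
from h import *
forces(4)
fg(.095,0,.2755)
from cell import env
c=env.read_camera('side');np.savez('/tmp/side3.npz',**c);crop(c['img'],220,340,90,230,4,'pics/s3.png',1.3)"
```

```text
t 9.6 F [-0.382  0.245 -6.288] sd [0.12 0.45 0.55] eff [-1.5000e-01 -4.8298e+01 -1.0467e+01 -3.3268e+01 -5.1000e-02  6.4000e-02
 -2.0000e-03] sd [0.194 0.038] pos [ 0.6466 -0.0074  0.2775] [ 0.0002 -0.0009 -0.0003] rot [-1.7999e+02  6.0000e-02  1.2065e+02] g 0.0157
now f 0.0954 g 0.0000 z 0.2774
t 9.6 [ 0.6466 -0.0077  0.2774] [-1.7999e+02  6.0000e-02  1.2065e+02] q [ 34.4  23.9 -49.5  78.5  18.1  85.6  16.7] g 0.0157
shift [ 0.0004 -0.      0.0019] turn units [-0.0002  0.0021  0.0054]
```

View pics/s3.png

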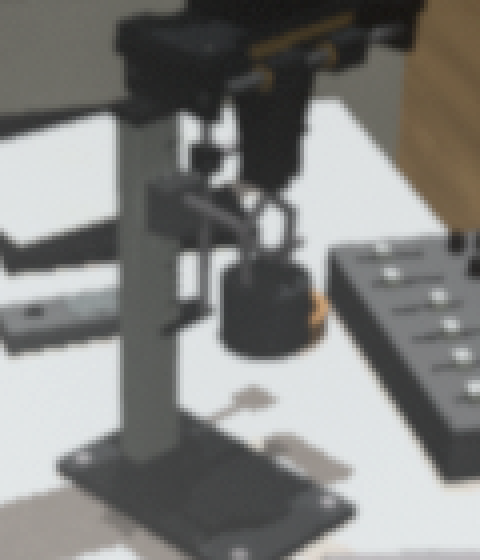

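```bash
python3 -c "
from h import *
forces(40)
fg(.095,0,.2755)"
```

```text
t 11.65 F [-0.083  0.031 -6.428] sd [0.5  0.62 0.56] eff [ 5.0000e-03 -4.8119e+01 -1.0346e+01 -3.3356e+01 -3.8000e-02  5.7000e-02
  0.0000e+00] sd [0.031 0.004] pos [ 0.6464 -0.007   0.2775] [-0.0002  0.0007  0.0002] rot [1.7999e+02 5.0000e-02 1.2071e+02] g 0.0156
now f 0.0946 g 0.0003 z 0.2775
t 11.65 [ 0.6464 -0.0069  0.2775] [1.7999e+02 5.0000e-02 1.2071e+02] q [ 34.4  23.9 -49.5  78.5  18.   85.6  16.7] g 0.0156
shift [-0.0004 -0.0003  0.002 ] turn units [0.0002 0.0016 0.0074]
```

Emit:
servo_tool(moves="0 0 0.003 0 0 0.007 1;0 0 0.004 0 0 0 1;0 0 0.004 0 0 0 1;0 0 0.004 0 0 0 1;0 0 0.003 0 0 0 1;0 0 0 0 0 0 1;0 0 0 0 0 0 1")

```text
time_s: 12.23
tool_pos: [0.646, -0.0071, 0.2567]
tool_rot: [-179.9, 0.0, 120.5]
force: [0.1, -0.9, -6.7]
grip_width: 0.0157
```

```bash
python3 -c "
from h import *
fg(.095,0,.2454)"
```

```text
now f 0.0945 g -0.0002 z 0.2567
t 12.23 [ 0.646  -0.0071  0.2567] [-1.7994e+02  1.0000e-02  1.2049e+02] q [ 34.5  24.3 -49.3  80.4  18.4  83.6  16.2] g 0.0157
shift [-0.0005  0.0002  0.0113] turn units [-0.0021  0.0004 -0.0003]
```

Emit:
servo_tool(moves="0 0 0.0012 0 0 0 1;0 0 0.0012 0 0 0 1;0 0 0.0012 0 0 0 1;0 0 0.0012 0 0 0 1;0 0 0.0012 0 0 0 1;0 0 0.0012 0 0 0 1;0 0 0.0012 0 0 0 1;0 0 0.0012 0 0 0 1;0 0 0.0012 0 0 0 1;0 0 0.0012 0 0 0 1;0 0 0.0012 0 0 0 1;0 0 0.0012 0 0 0 1")

```text
time_s: 13.23
tool_pos: [0.6465, -0.007, 0.2419]
tool_rot: [180.0, 0.1, 120.5]
force: [-0.5, 0.1, -5.1]
grip_width: 0.0159
```

```bash
python3 -c "
from h import *
fg(.095,0,.2454)
forces(10)"
```

```text
now f 0.0947 g 0.0003 z 0.2419
t 13.23 [ 0.6465 -0.007   0.2419] [1.7998e+02 6.0000e-02 1.2048e+02] q [ 34.6  24.7 -49.1  81.7  18.7  82.   16. ] g 0.0159
shift [-0.0003 -0.0003 -0.0035] turn units [ 0.0007  0.002  -0.0006]
t 13.73 F [-0.205  0.028 -5.57 ] sd [0.4  0.47 0.26] eff [-4.1000e-02 -4.8095e+01 -1.0664e+01 -3.2812e+01 -3.3000e-02 -3.8000e-02
 -0.0000e+00] sd [0.233 0.158] pos [ 0.6465 -0.007   0.2419] [0.0001 0.     0.0004] rot [1.7999e+02 6.0000e-02 1.2048e+02] g 0.0158
```

Emit:
servo_tool(moves="0 0 0.001 0 0 0 1;0 0 0.0015 0 0 0 1;0 0 0.0015 0 0 0 1;0 0 0.0015 0 0 0 1;0 0 0.0015 0 0 0 1;0 0 0.0015 0 0 0 1;0 0 0.0015 0 0 0 1;0 0 0.0015 0 0 0 1;0 0 0.0015 0 0 0 1;0 0 0.0015 0 0 0 1;0 0 0.0015 0 0 0 1;0 0 0.0015 0 0 0 1;0 0 0.0015 0 0 0 1;0 0 0.0005 0 0 0 1")

```text
time_s: 14.9
tool_pos: [0.6466, -0.007, 0.222]
tool_rot: [180.0, 0.1, 120.5]
force: [-1.3, 0.3, -3.2]
grip_width: 0.0158
```

```bash
python3 -c "
from h import *
fg(.095,0,.2)
forces(20)"
```

```text
now f 0.0948 g 0.0003 z 0.2220
t 14.9 [ 0.6466 -0.007   0.222 ] [1.7996e+02 1.1000e-01 1.2047e+02] q [ 34.6  25.3 -48.9  83.4  19.2  79.9  15.6] g 0.0158
shift [-0.0002 -0.0004  0.022 ] turn units [ 0.0015  0.0038 -0.001 ]
t 15.9 F [-1.244 -0.161 -3.067] sd [0.45 0.32 0.46] eff [-1.2700e-01 -4.6968e+01 -1.0557e+01 -3.1772e+01  1.5000e-02 -4.1900e-01
  0.0000e+00] sd [0.059 0.037] pos [ 0.6466 -0.007   0.2222] [0.     0.0001 0.0001] rot [1.7996e+02 1.1000e-01 1.2048e+02] g 0.0157
```

Emit:
servo_tool(moves="0 -0.0005 0.001 0 0 0 1;0 -0.0005 0.0015 0 0 0 1;0 -0.0005 0.0015 0 0 0 1;0 0 0.0015 0 0 0 1;0 0 0.0015 0 0 0 1;0 0 0.0015 0 0 0 1;0 0 0.0015 0 0 0 1;0 0 0.0015 0 0 0 1;0 0 0.0015 0 0 0 1;0 0 0.0015 0 0 0 1;0 0 0.0005 0 0 0 1")

```text
time_s: 16.82
tool_pos: [0.6464, -0.007, 0.2071]
tool_rot: [179.8, 0.2, 120.5]
force: [-0.9, -1.5, -1.1]
grip_width: 0.0155
```

```bash
python3 -c "
from h import *
fg(.095,0,.2)
forces(20)"
```

```text
now f 0.0947 g 0.0002 z 0.2071
t 16.82 [ 0.6464 -0.007   0.2071] [1.7975e+02 1.7000e-01 1.2050e+02] q [ 34.7  25.6 -48.7  84.7  19.5  78.1  15.3] g 0.0155
shift [-0.0002 -0.0003  0.0071] turn units [ 0.0087  0.006  -0.0001]
t 17.82 F [-1.251 -0.029 -1.019] sd [0.48 0.47 0.45] eff [ 1.6000e-02 -4.6002e+01 -1.0247e+01 -3.0674e+01  9.1000e-02 -3.9900e-01
  0.0000e+00] sd [0.064 0.039] pos [ 0.6465 -0.007   0.2073] [-0.     -0.      0.0001] rot [179.75   0.18 120.5 ] g 0.016
```

Emit:
servo_tool(moves="0 -0.0015 0.001 0 0 0 1;0 -0.001 0.001 0 0 0 1;0 0 0.001 0 0 0 1;0 0 0.0015 0 0 0 1;0 0 0.001 0 0 0 1;0 0 0.0008 0 0 0 1")

```text
time_s: 18.32
tool_pos: [0.6461, -0.0072, 0.2018]
tool_rot: [179.4, 0.2, 120.5]
force: [-0.3, 0.8, -1.0]
grip_width: 0.016
```

```bash
python3 -c "
from h import *
fg(.095,0,.2)
forces(40)"
```

```text
now f 0.0947 g -0.0001 z 0.2018
t 18.32 [ 0.6461 -0.0072  0.2018] [179.43   0.25 120.53] q [ 35.   25.5 -48.8  85.5  19.5  77.1  15.4] g 0.016
shift [-0.0003  0.0001  0.0018] turn units [0.02   0.0087 0.0012]
t 20.32 F [-0.182  0.551 -0.709] sd [0.47 0.61 0.41] eff [ 3.4900e-01 -4.5396e+01 -9.8120e+00 -2.9851e+01  1.7500e-01 -4.0000e-03
 -1.0000e-03] sd [0.087 0.041] pos [ 0.6461 -0.0072  0.2018] [0.     0.0001 0.0002] rot [179.43   0.24 120.53] g 0.0158
```

Emit:
servo_tool(moves="0 0 0.001 0.01 0.005 0 1;0 0 0.001 0.01 0.004 0 1;0 0 0.0007 0 0 0 1;0 0 0 0 0 0 1")

```text
time_s: 20.65
tool_pos: [0.6465, -0.0071, 0.1991]
tool_rot: [-180.0, -0.0, 120.5]
force: [0.3, 0.6, 0.5]
grip_width: 0.016
```

```bash
python3 -c "
from h import *
fg(.095,0,.2)
forces(40)"
```

```text
now f 0.0948 g 0.0002 z 0.1991
t 20.65 [ 0.6465 -0.0071  0.1991] [-1.7998e+02 -2.0000e-02  1.2053e+02] q [ 34.5  26.2 -48.5  85.   19.7  77.8  15.2] g 0.016
shift [-0.0002 -0.0002 -0.0009] turn units [-0.0007 -0.0008  0.0012]
t 22.65 F [-0.151  0.437 -0.235] sd [0.52 0.53 0.49] eff [ 3.2900e-01 -4.5811e+01 -9.9350e+00 -2.9604e+01  1.6600e-01  2.6000e-02
  0.0000e+00] sd [0.029 0.022] pos [ 0.6464 -0.0072  0.1994] [ 0.     -0.      0.0002] rot [-1.8000e+02 -1.0000e-02  1.2053e+02] g 0.0156
```

Emit:
servo_tool(moves="0 0 0.001 0 0 0 1;0 0 0.001 0 0 0 1;0 0 0 0 0 0 1")

```text
time_s: 22.9
tool_pos: [0.6464, -0.0071, 0.1973]
tool_rot: [-180.0, -0.0, 120.5]
force: [-1.0, -0.5, -0.7]
grip_width: 0.0159
```

```bash
python3 -c "
from h import *
forces(50)
c=wrist('w3')
from cell import env
c=env.read_camera('side');np.savez('/tmp/side4.npz',**c);crop(c['img'],220,340,90,230,4,'pics/s4.png',1.3)"
```

```text
t 25.4 F [-0.416  0.514 -0.032] sd [0.45 0.48 0.49] eff [ 3.1900e-01 -4.5726e+01 -9.9310e+00 -2.9541e+01  1.7400e-01 -4.1000e-02
 -1.0000e-03] sd [0.014 0.02 ] pos [ 0.6465 -0.0071  0.1975] [-0.      0.      0.0001] rot [180.    -0.   120.53] g 0.016
25.4 [ 0.6464 -0.0071  0.1975] [180.    -0.   120.53] [-1.18  0.13  0.43] 0.016
```

View pics/s4.png

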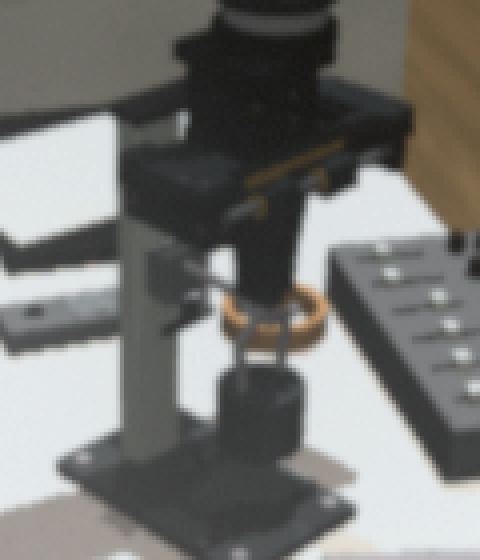

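Emit:
servo_tool(moves="0 0 0 0 0 0 1;0 0 0 0 0 0 1;0 0 0 0 0 0 0.6;0 0 0 0 0 0 0.5;0 0 0 0 0 0 0.4;0 0 0 0 0 0 0.3;0 0 0 0 0 0 0.3", squeeze=3)

```text
time_s: 26.08
tool_pos: [0.6471, -0.0083, 0.1977]
tool_rot: [180.0, 0.1, 120.5]
force: [0.6, 0.4, 0.3]
grip_width: 0.0289
```

```bash
python3 -c "
from h import *
forces(10)
plan([.6465,-.0071,.29],120.5)
from cell import env
c=env.read_camera('side');np.savez('/tmp/side5.npz',**c);crop(c['img'],220,340,90,230,4,'pics/s5.png',1.3)"
```

```text
t 26.58 F [ 0.165  0.158 -0.087] sd [0.51 0.35 0.69] eff [ 1.0000e-03 -4.5698e+01 -1.0222e+01 -2.9312e+01 -4.2000e-02  5.2000e-02
  0.0000e+00] sd [0.007 0.012] pos [ 0.647  -0.0081  0.1977] [-0.0001  0.0001 -0.    ] rot [1.7997e+02 9.0000e-02 1.2049e+02] g 0.0302
t 26.58 [ 0.647  -0.0081  0.1977] [1.7997e+02 9.0000e-02 1.2049e+02] q [ 34.5  26.2 -48.5  85.1  19.9  77.5  15.2] g 0.0302
shift [ 0.0009  0.0001 -0.0923] turn units [ 0.001   0.0032 -0.0004]
```

View pics/s5.png

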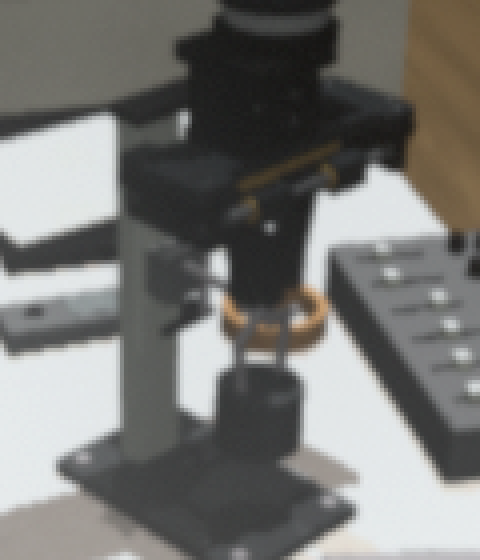

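Emit:
servo_tool(moves="0 0 0 0 0 0 0.1;0 0 -0.005 0 0 0 0;0 0 -0.01 0 0 0 0;0 0 -0.015 0 0 0 0;0 0 -0.02 0 0 0 0;0 0 -0.025 0 0 0 0;0 0 -0.03 0 0 0 0;0 0 -0.02 0 0 0 0;0 0 0 0 0 0 0")

```text
time_s: 27.38
tool_pos: [0.6458, -0.0078, 0.3319]
tool_rot: [-180.0, 0.0, 120.5]
force: [0.7, 0.7, -0.2]
grip_width: 0.0435
```

```bash
python3 - <<'E'
from h import *
c=wrist("w4")
p=C0+.115*EE
print("pad",p); plan([p[0],p[1],.33],30.5)
from cell import env
c=env.read_camera('side');np.savez('/tmp/side6.npz',**c);crop(c['img'],220,340,90,230,4,'pics/s6.png',1.3)
E
```

```text
27.3833 [ 0.6458 -0.0078  0.3319] [-1.8000e+02  2.0000e-02  1.2052e+02] [ 0.7   0.73 -0.15] 0.0435
pad [0.69724735 0.13283691]
t 27.43 [ 0.6455 -0.0077  0.3305] [-1.7994e+02 -1.0000e-02  1.2054e+02] q [ 33.8  23.1 -49.8  73.2  17.5  91.4  17.3] g 0.0436
shift [0.0948 0.116  0.0004] turn units [-2.0000e-03  1.3000e-03  3.1428e+00]
```

View pics/s6.png

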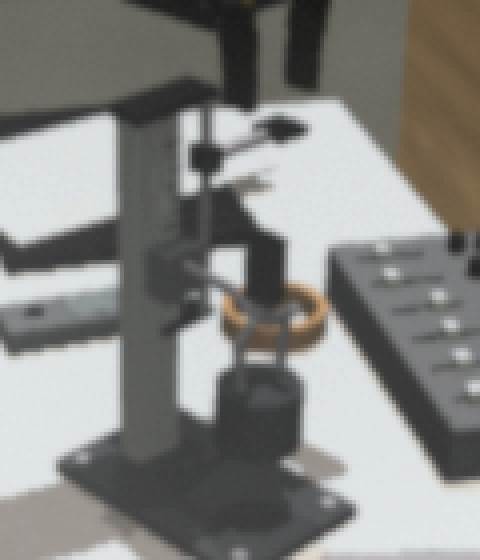

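View pics/w4.png

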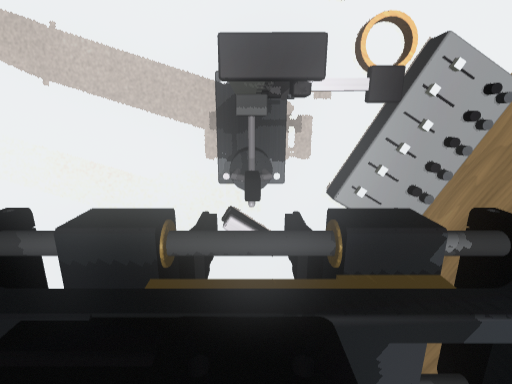

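```bash
python3 - <<'E'
from h import *
c0=load("w2"); c1=load("w4"); s0=load("side0"); s1=load("side6"); t0=load("top0")
def st(n,c,f0,f1,g0,g1,z0,z1):
    w=cloud(c); f=(w[...,:2]-C0)@D; g=(w[...,:2]-C0)@EE; z=w[...,2]
    m=(f>f0)&(f<f1)&(g>g0)&(g<g1)&(z>z0)&(z<z1)
    if m.sum()<2: print(n,m.sum()); return
    print(n,m.sum(),"f %.3f..%.3f med %.4f"%(f[m].min(),f[m].max(),np.median(f[m])),"g %.3f..%.3f med %.4f"%(g[m].min(),g[m].max(),np.median(g[m])),"z med %.4f p90 %.4f"%(np.median(z[m]),np.percentile(z[m],90)))
for n,c in(("w2",c0),("w4",c1),("side0",s0),("side6",s1),("top0",t0)):
    st(n+" pad",c,-.03,.03,.095,.14,.22,.26)
    st(n+" carriage",c,.005,.024,-.015,.015,.17,.26)
    st(n+" rod",c,.035,.06,-.006,.006,.15,.26)
    st(n+" tab",c,.08,.11,-.02,.02,.2,.28)
E
```

```text
w2 pad 0
w2 carriage 0
w2 rod 433 f 0.035..0.060 med 0.0477 g -0.004..0.003 med -0.0004 z med 0.2295 p90 0.2307
w2 tab 440 f 0.080..0.110 med 0.0937 g -0.004..0.004 med -0.0003 z med 0.2197 p90 0.2248
w4 pad 1400 f -0.017..0.013 med -0.0020 g 0.095..0.129 med 0.1126 z med 0.2404 p90 0.2413
w4 carriage 532 f 0.005..0.023 med 0.0142 g -0.015..0.015 med -0.0004 z med 0.1897 p90 0.1907
w4 rod 155 f 0.036..0.060 med 0.0478 g -0.004..0.003 med -0.0004 z med 0.1810 p90 0.1823
w4 tab 434 f 0.083..0.106 med 0.0925 g -0.007..0.009 med 0.0005 z med 0.2263 p90 0.2273
side0 pad 72 f -0.017..0.015 med 0.0037 g 0.095..0.129 med 0.1116 z med 0.2409 p90 0.2424
side0 carriage 102 f 0.005..0.024 med 0.0217 g -0.015..0.015 med -0.0007 z med 0.2287 p90 0.2393
side0 rod 25 f 0.036..0.059 med 0.0473 g -0.005..0.002 med -0.0017 z med 0.2291 p90 0.2310
side0 tab 32 f 0.080..0.109 med 0.0949 g -0.006..0.003 med -0.0021 z med 0.2195 p90 0.2228
side6 pad 70 f -0.015..0.016 med 0.0048 g 0.095..0.131 med 0.1110 z med 0.2407 p90 0.2424
side6 carriage 71 f 0.006..0.024 med 0.0206 g -0.015..0.014 med -0.0040 z med 0.1894 p90 0.1914
side6 rod 24 f 0.035..0.060 med 0.0482 g -0.004..0.004 med -0.0015 z med 0.1806 p90 0.1825
side6 tab 128 f 0.083..0.109 med 0.1013 g -0.009..0.008 med -0.0048 z med 0.2155 p90 0.2275
top0 pad 128 f -0.018..0.011 med -0.0032 g 0.095..0.130 med 0.1138 z med 0.2411 p90 0.2444
top0 carriage 70 f 0.005..0.024 med 0.0137 g -0.015..0.015 med -0.0002 z med 0.2376 p90 0.2415
top0 rod 26 f 0.035..0.059 med 0.0478 g -0.003..0.004 med 0.0000 z med 0.2292 p90 0.2327
top0 tab 32 f 0.081..0.110 med 0.0950 g -0.004..0.003 med 0.0002 z med 0.2212 p90 0.2246
```

Emit:
servo_tool(moves="0.012 0.015 -0.005 0 0 0 1;0.018 0.022 0 0 0 0 1;0.018 0.022 0 0 0 0 1;0.018 0.022 0 0 0 0 1;0.012 0.015 0 0 0 0 1;0 0 0 0 0 0.1 1;0 0 0 0 0 0.23 1;0 0 0 0 0 0.23 1;0 0 0 0 0 0.23 1;0 0 0 0 0 0.23 1;0 0 0 0 0 0.23 1;0 0 0 0 0 0.23 1;0 0 0 0 0 0.23 1;0 0 0 0 0 0.23 1;0 0 0 0 0 0.23 1;0 0 0 0 0 0.23 1;0 0 0 0 0 0.23 1;0 0 0 0 0 0.1 1;0 0 0 0 0 0 1", squeeze=10)

```text
time_s: 29.07
tool_pos: [0.6791, 0.1073, 0.2976]
tool_rot: [-178.5, 3.0, 38.5]
force: [1.1, 0.2, 0.2]
grip_width: 0.0004
```

```bash
python3 - <<'E'
from h import *
fg(-.002,.116,.31,30.5)
E
```

```text
now f 0.0128 g 0.0864 z 0.2976
t 29.07 [0.6791 0.1073 0.2976] [-178.55    2.99   38.46] q [ 11.   28.3 -34.6  66.5  15.2  92.9 -72. ] g 0.0004
shift [ 0.0307 -0.0109 -0.0138] turn units [-0.0433  0.1077  0.2765]
```

Emit:
servo_tool(moves="0.01 -0.003 -0.012 -0.02 0.05 0.13 1;0.01 -0.004 -0.004 -0.02 0.05 0.13 1;0.01 -0.004 0 0 0 0 1;0 0 0 0 0 0 1;0 0 0 0 0 0 1")

```text
time_s: 29.48
tool_pos: [0.6968, 0.1321, 0.3061]
tool_rot: [-179.8, 0.8, 31.0]
force: [-0.3, 0.1, 0.1]
grip_width: 0.0005
```

```bash
python3 - <<'E'
from h import *
fg(-.002,.116,.27,30.5)
E
```

```text
now f 0.0004 g 0.1142 z 0.3061
t 29.48 [0.6968 0.1321 0.3061] [-179.78    0.76   31.02] q [  8.2  28.9 -33.6  64.5  15.4  91.6 -80.8] g 0.0005
shift [ 0.0023 -0.0022  0.0361] turn units [-0.0075  0.0266  0.018 ]
```

Emit:
servo_tool(moves="0.002 -0.002 0.01 -0.007 0.026 0.018 1;0 0 0.012 0 0 0 1;0 0 0.012 0 0 0 1;0 0 0.008 0 0 0 1;0 0 0 0 0 0 1;0 0 0 0 0 0 1")

```text
time_s: 29.98
tool_pos: [0.6952, 0.1313, 0.2569]
tool_rot: [-179.9, 0.5, 30.6]
force: [-0.6, 0.9, -0.3]
grip_width: 0.0005
```

```bash
python3 - <<'E'
from h import *
fg(-.002,.116,.1915,30.5)
from cell import env
c=env.read_camera('side');np.savez('/tmp/side7.npz',**c);crop(c['img'],220,340,90,230,4,'pics/s7.png',1.3)
E
```

```text
now f 0.0003 g 0.1125 z 0.2569
t 29.98 [0.6952 0.1313 0.2569] [-179.92    0.46   30.65] q [  9.1  28.9 -33.5  70.1  15.5  85.8 -81.6] g 0.0005
shift [ 0.004  -0.0022  0.0654] turn units [-0.0028  0.0161  0.0051]
```

View pics/s7.png

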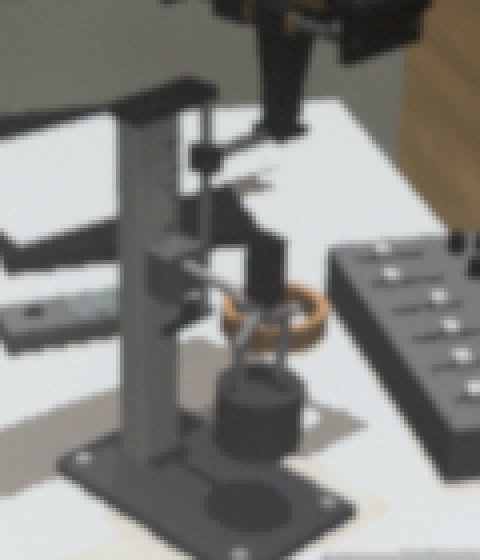

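Emit:
servo_tool(moves="0.003 -0.002 0.001 0 0.015 0 1;0 0 0.002 0 0 0 1;0 0 0.002 0 0 0 1;0 0 0.003 0 0 0 1;0 0 0.003 0 0 0 1;0 0 0.003 0 0 0 1;0 0 0.003 0 0 0 1;0 0 0.003 0 0 0 1;0 0 0.003 0 0 0 1;0 0 0.003 0 0 0 1")

```text
time_s: 30.87
tool_pos: [0.698, 0.1349, 0.2329]
tool_rot: [180.0, -0.2, 30.6]
force: [-1.1, -0.1, 2.2]
grip_width: 0.0004
```

```bash
python3 - <<'E'
from h import *
fg(-.002,.116,.1915,30.5)
forces(4)
E
```

```text
now f -0.0014 g 0.1167 z 0.2329
t 30.87 [0.698  0.1349 0.2329] [179.96  -0.25  30.62] q [  9.3  29.3 -33.4  72.4  15.8  82.6 -82.1] g 0.0004
shift [-0.0009 -0.0006  0.0414] turn units [ 0.0014 -0.0086  0.0043]
t 31.07 F [ 0.023 -0.585  0.209] sd [0.48 0.29 0.52] eff [-1.6000e-02 -5.5406e+01 -7.8970e+00 -3.0649e+01 -4.4000e-02 -3.8000e-02
 -3.0000e-03] sd [0.526 0.194] pos [0.698  0.1349 0.2325] [0.     0.     0.0005] rot [179.97  -0.23  30.63] g 0.0005
```

Emit:
servo_tool(moves="0 0 0.003 0 0 0 1;0 0 0.003 0 0 0 1;0 0 0.003 0 0 0 1;0 0 0.003 0 0 0 1;0 0 0.003 0 0 0 1;0 0 0.003 0 0 0 1;0 0 0.003 0 0 0 1;0 0 0.003 0 0 0 1;0 0 0.003 0 0 0 1;0 0 0.003 0 0 0 1;0 0 0 0 0 0 1")

```text
time_s: 31.98
tool_pos: [0.6983, 0.1351, 0.2002]
tool_rot: [180.0, -0.3, 30.6]
force: [0.7, 0.5, 1.1]
grip_width: 0.0005
```

```bash
python3 - <<'E'
from h import *
fg(-.002,.116,.1915,30.5)
forces(4)
from cell import env
c=env.read_camera('side');np.savez('/tmp/side8.npz',**c);crop(c['img'],240,310,100,180,8,'pics/s8.png',1.3)
E
```

```text
now f -0.0014 g 0.1170 z 0.2002
t 31.98 [0.6983 0.1351 0.2002] [179.96  -0.27  30.62] q [  9.4  30.1 -33.2  75.   16.2  79.3 -82.5] g 0.0005
shift [-0.0011 -0.0006  0.0087] turn units [ 0.0013 -0.0095  0.0042]
t 32.18 F [ 0.033 -0.207 -0.059] sd [0.14 0.24 0.39] eff [ 2.0000e-03 -5.5358e+01 -8.0880e+00 -3.0223e+01 -2.9000e-02 -1.1000e-01
 -2.0000e-03] sd [0.059 0.024] pos [0.6983 0.1351 0.2007] [0.     0.0001 0.0005] rot [179.95  -0.28  30.62] g 0.0006
```

View pics/s8.png

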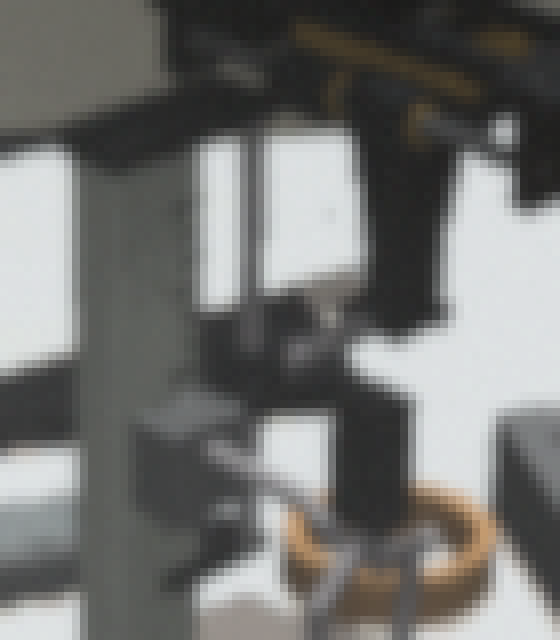

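Emit:
servo_tool(moves="0 0 0.003 0 0 0 1;0 0 0.002 0 0 0 1;0 0 0.0015 0 0 0 1;0 0 0 0 0 0 1;0 0 0 0 0 0 1")

```text
time_s: 32.65
tool_pos: [0.6987, 0.1352, 0.1949]
tool_rot: [179.9, -0.4, 30.6]
force: [0.6, 0.1, 1.7]
grip_width: 0.0005
```

```bash
cat > m.py <<'E'
from h import *
import sys
from cell import env
c=env.read_camera('side');np.savez('/tmp/sx.npz',**c);crop(c['img'],240,310,100,180,8,'pics/%s.png'%sys.argv[1],1.3)
w=cloud(c); f=(w[...,:2]-C0)@D; g=(w[...,:2]-C0)@EE; z=w[...,2]
m=(f>-.02)&(f<.02)&(g>.098)&(g<.135)&(z>.15)&(z<.26)
print("pad",m.sum(),np.round(np.sort(z[m])[::3],4))
for lo in np.arange(.06,.1,.01):
    m=(f>-.02)&(f<.02)&(g>lo)&(g<lo+.01)&(z>.15)&(z<.26)
    if m.sum(): print("arm",round(lo,2),m.sum(),np.round([z[m].min(),np.median(z[m]),z[m].max()],4))
m=(f>.035)&(f<.06)&(abs(g)<.006)&(z>.15)&(z<.26); print("rod",np.median(z[m]))
o=env.get_obs();print(o["time_s"],o["tool_pos"],o["force"])
E
python3 m.py s9; python3 -c "
from h import *
fg(-.002,.116,.26,30.5)"
```

```text
pad 254 [0.1765 0.1789 0.18   0.181  0.1818 0.182  0.1829 0.1834 0.1837 0.1838
 0.1842 0.1847 0.1851 0.1853 0.1855 0.1866 0.1869 0.1878 0.1889 0.1898
 0.1911 0.1919 0.1924 0.1934 0.1944 0.1954 0.1958 0.198  0.1985 0.1992
 0.2    0.2011 0.2019 0.2027 0.2035 0.2046 0.2051 0.2064 0.2076 0.2085
 0.2098 0.2101 0.2117 0.2124 0.2131 0.2148 0.2156 0.2162 0.2172 0.2187
 0.2196 0.2203 0.2204 0.221  0.2217 0.2227 0.2244 0.2251 0.2258 0.2259
 0.227  0.2285 0.2287 0.2296 0.2305 0.2311 0.2319 0.2328 0.2337 0.234
 0.2346 0.2353 0.2361 0.2366 0.237  0.2379 0.2384 0.239  0.2394 0.24
 0.2412 0.2417 0.2434 0.2441 0.2457]
arm 0.06 9 [0.1788 0.1835 0.1856]
arm 0.07 11 [0.1784 0.183  0.1846]
arm 0.08 14 [0.1777 0.1839 0.2595]
arm 0.09 14 [0.176  0.1825 0.1857]
arm 0.1 136 [0.1765 0.2152 0.2479]
rod 0.1806482779078824
32.7 [0.698669   0.13523562 0.1949112 ] [-0.21897925 -0.90249605  0.57289616]
now f -0.0013 g 0.1174 z 0.1949
t 32.7 [0.6987 0.1352 0.1949] [179.92  -0.35  30.62] q [  9.4  30.3 -33.2  75.4  16.3  78.6 -82.6] g 0.0005
shift [-0.001  -0.0006 -0.0651] turn units [ 0.0027 -0.0122  0.0042]
```

Emit:
servo_tool(moves="0 0 0.002 0 0 0 1;0 0 0.0015 0 0 0 1;0 0 0.001 0 0 0 1")

```text
time_s: 32.95
tool_pos: [0.6987, 0.1352, 0.1907]
tool_rot: [179.9, -0.4, 30.6]
force: [0.2, 0.3, 2.7]
grip_width: 0.0006
```

Emit:
servo_tool(moves="0 0 -0.005 0 0 0 1;0 0 -0.02 0 0 0 1;0 0 -0.03 0 0 0 1;0 0 -0.03 0 0 0 1;0 0 -0.03 0 0 0 1;0.02 0 -0.03 0 0 0 1;0 0 0 0 0 0 1")

```text
time_s: 33.53
tool_pos: [0.7134, 0.1435, 0.3372]
tool_rot: [-179.9, 0.1, 30.6]
force: [-1.3, -0.1, 0.4]
grip_width: 0.0005
```

```bash
python3 m.py s10; python3 -c "
from h import *
c=wrist('w5'); t=None
from cell import env
t=env.read_camera('top'); np.savez('/tmp/top5.npz',**t)
for n,c in (('w',c),('t',t)):
    w=cloud(c); f=(w[...,:2]-C0)@D; g=(w[...,:2]-C0)@EE; z=w[...,2]
    for nm,m in (('pad',(abs(f+.002)<.014)&(g>.1)&(g<.129)&(z>.15)&(z<.26)),('rod',(f>.035)&(f<.06)&(abs(g)<.006)&(z>.15)&(z<.26))):
        if m.sum(): print(n,nm,m.sum(),np.median(z[m]))
"
```

```text
pad 68 [0.1724 0.174  0.1749 0.176  0.1768 0.1777 0.1783 0.1786 0.1791 0.1794
 0.1795 0.1797 0.1797 0.1799 0.1801 0.1803 0.1808 0.1809 0.181  0.1811
 0.1812 0.1814 0.1824]
arm 0.06 9 [0.1738 0.1792 0.1804]
arm 0.07 11 [0.174  0.1785 0.1806]
arm 0.08 9 [0.1747 0.1796 0.1805]
arm 0.09 10 [0.1736 0.1786 0.181 ]
arm 0.1 27 [0.1737 0.1794 0.1824]
rod 0.18058761939165985
33.5833 [0.71193281 0.14255212 0.33493224] [-0.33442026 -0.34403042  0.3669079 ]
33.5833 [0.7119 0.1426 0.3349] [-179.89    0.37   30.56] [-0.33 -0.34  0.37] 0.0005
w pad 577 0.179430689789079
t rod 26 0.1805868954316121
```

View pics/s10.png

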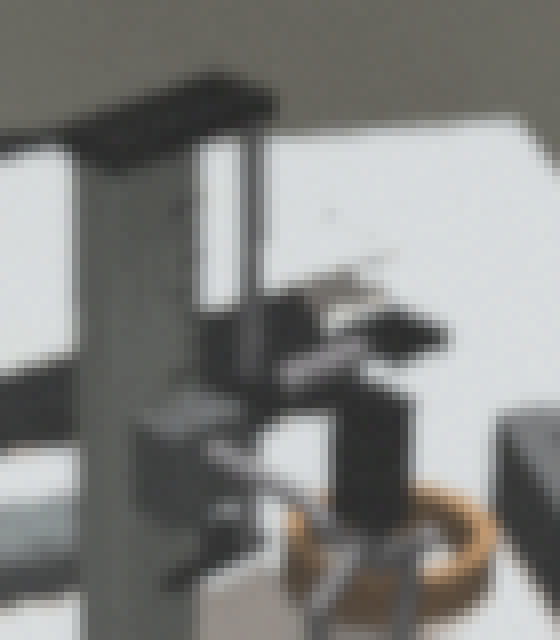

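```bash
python3 - <<'E'
from h import *
from cell import env
s0=load("side0"); s=env.read_camera("side"); d=np.abs(s["img"].astype(int)-s0["img"]).max(2)
# hang check
w=cloud(s); f=(w[...,:2]-C0)@D; g=(w[...,:2]-C0)@EE; z=w[...,2]
m=(abs(f-.095)<.05)&(abs(g)<.05)&(z>.06)&(z<.24)
for lo in (.08,.1,.14,.19,.21):
    k=m&(z>lo)&(z<lo+.015); print(lo,k.sum(),np.round([f[k].min(),f[k].max(),g[k].min(),g[k].max()],3))
w0=cloud(s0)
for n,x,y,r in(("plain",.726,-.29,.04),("mug",.457,.34,.05),("rec",.571,.293,.06),("stap",.712,-.12,.06),("tape",.736,.26,.05),("eras",.642,-.413,.04)):
    o=[]
    for W in(w0,w):
        k=(np.hypot(W[...,0]-x,W[...,1]-y)<r+.02)&(W[...,2]>.01)&(W[...,2]<.1); o.append(np.round(np.append(np.median(W[k],0),k.sum()),3).tolist())
    print(n,o)
E
```

```text
0.08 108 [ 0.084  0.126 -0.031  0.017]
0.1 101 [ 0.081  0.127 -0.032  0.014]
0.14 33 [ 0.092  0.102 -0.026  0.025]
0.19 55 [ 0.083  0.109 -0.009  0.01 ]
0.21 51 [ 0.082  0.109 -0.009  0.007]
plain [[0.723, -0.301, 0.041, 729.0], [0.723, -0.301, 0.041, 724.0]]
mug [[0.46, 0.308, 0.063, 737.0], [0.461, 0.307, 0.063, 748.0]]
rec [[0.551, 0.282, 0.025, 379.0], [0.552, 0.283, 0.025, 372.0]]
stap [[0.711, -0.13, 0.035, 732.0], [0.711, -0.13, 0.034, 732.0]]
tape [[0.75, 0.253, 0.023, 374.0], [0.768, 0.25, 0.023, 273.0]]
eras [[0.642, -0.416, 0.015, 298.0], [0.642, -0.415, 0.015, 297.0]]
```

```bash
python3 -c "
from cell import env
print(env.get_obs()['time_s'],env.sign_off())"
```

```text
the job is handed in; nothing more can be done
33.7333 None
```

The counterweight hangs on the hook and the marker is pressed level with the pointer. I handed the job in at 33.7 s of the 67 s allowed; no verdict was reported.

**Hanging:** I gripped the weight by its tab, and it read about 6.4 N. I lowered it onto the hook at roughly 12–18 mm/s. I opened the fingers only once the wrist force had fallen to about 0 N. Hook speed could not be measured directly, so the gentle release rests on those rates and that force reading.

**Last checks:**

| What was checked | Result |
|---|---|
| Hook dip | about 48.5 mm in both the side and wrist views, against about 49.5 mm expected from the measured weight |
| Hanging position | weight upright and free, its drum centred at the seat's distance from the column |
| Marker | pad top at about 0.1795–0.180 m against a target of 0.1805 m, so within about 1 mm of level by my measurements (limit 5 mm) |
| Other things on the desk | plain drum, mug, recorder, stapler and eraser unmoved |

**Not confirmed directly:**
- **Tape roll:** its measured centre shifted by 18 mm, with fewer pixels visible. The hanging weight partly hides it from the camera, and nothing came near it.
- **Marker level:** I worked it out from the pad and hook-rod heights, because the thin pointer and index tips were too fine to measure.
- **Side force:** about 1.2 N appeared while I was lowering the weight. I reduced it to about 0.5–0.7 N by moving sideways before letting go.

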